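# Pair the dental casts in their case trays

## Task

Each of the four case trays holds one model in its far bay; find the loose dental cast of the same shape for each and set it down gently, teeth up and flat, in the middle of that tray's empty bay. The stone is brittle, so drop none of them, and leave the plain stone block and the white jar between the trays where they are.

Things in the scene. Friction and masses are not known exactly. Their poses are not given: they have to be found in the camera images.
- cast_arch: Loose full-arch cast: horseshoe of cream dental stone, 50 mm (its x) by 58 mm (its y), open towards its +x, 12 teeth on top. Grip across y at the origin, 58 mm wide (flat parallel flanks). Block under the teeth 20 mm high, 27 mm with teeth; about 60 g. Origin: underside, z up, teeth up.
- cast_quadrant: Loose half-arch cast: straight bar of cream dental stone, 54 mm (its x) by 22 mm (its y), one straight row of 5 teeth on top. Grip across y at the origin, 22 mm wide. Block under the teeth 20 mm high, 27 mm with teeth; about 45 g. Origin: underside, z up, teeth up.
- cast_bow: Loose front-teeth cast: short bow of cream dental stone, 63 mm (its x) by 31 mm (its y), both ends bent back to its -y, 6 teeth in a curve. Its straight middle, 26 (x) by 18 mm (y), is centred on the origin: grip across y there, 18 to 20 mm wide. Block under the teeth 20 mm high, 28 mm with teeth; about 40 g. Origin: underside, z up, teeth up.
- cast_die: Loose single-tooth cast: one large tooth on a small block of cream dental stone, 22 mm (its x) by 20 mm (its y). Grip across y at the origin, 20 mm wide. Block under the teeth 20 mm high, 34 mm with teeth; about 20 g. Origin: underside, z up, teeth up.
- tray_arch: Grey case tray, white rims, fixed, 181 mm (x) by 92 mm (y); floor 3 mm thick, rims and divider 6 mm over the bench. Two bays, 86 x 86 mm inside: the +x bay holds a fixed model of the horseshoe full-arch shape (size as the loose cast, centred at x = +89 mm, top 30 mm over the bench), the -x bay is empty. Origin: underside, below the middle of the EMPTY bay (floor 3 mm above it), z up.
- tray_quadrant: Grey case tray, white rims, fixed, 181 mm (x) by 92 mm (y); floor 3 mm thick, rims and divider 6 mm over the bench. Two bays, 86 x 86 mm inside: the +x bay holds a fixed model of the straight half-arch shape (size as the loose cast, centred at x = +89 mm, top 30 mm over the bench), the -x bay is empty. Origin: underside, below the middle of the EMPTY bay (floor 3 mm above it), z up.
- tray_bow: Grey case tray, white rims, fixed, 181 mm (x) by 92 mm (y); floor 3 mm thick, rims and divider 6 mm over the bench. Two bays, 86 x 86 mm inside: the +x bay holds a fixed model of the bowed front-teeth shape (size as the loose cast, centred at x = +89 mm, top 31 mm over the bench), the -x bay is empty. Origin: underside, below the middle of the EMPTY bay (floor 3 mm above it), z up.
- tray_die: Grey case tray, white rims, fixed, 181 mm (x) by 92 mm (y); floor 3 mm thick, rims and divider 6 mm over the bench. Two bays, 86 x 86 mm inside: the +x bay holds a fixed model of the single-tooth shape (size as the loose cast, centred at x = +89 mm, top 37 mm over the bench), the -x bay is empty. Origin: underside, below the middle of the EMPTY bay (floor 3 mm above it), z up.
- offcut: Plain block of the same cream stone without teeth, 40 x 20 x 20 mm, loose among the casts; a bystander to be left alone. Origin: middle of its underside.
- jar: Small closed white jar, 36 mm in diameter, 38 mm high, loose, standing between the trays; a bystander to be left alone. Origin: middle of its underside.
Mind the look-alikes: they are no part of the job. What is shaped like the cast_bow but grey or yellow is not meant.

How it is judged:
By the outcome, as a careful person would: the job done as asked, in the order asked, and still so for the second after the job is handed in, with the robot touching nothing.
It also fails if it takes over 106 s, if anything falls off the work surface, if the arm or the gripper's body presses on something with over 40 N, if the wrist force passes 120 N, or if a joint passes its speed limit or range.

## Robot

A 7-joint arm with a two-finger parallel gripper is mounted at the origin on the work surface. World frame = base frame: x ahead of the robot, y to its left, z up, the work surface at z = 0. Lengths are in m, angles in rad, forces in N, time in s.
With the tool pointing down it reaches from about 0.425 to 0.875 m from the base axis. Payload 4.7 kg.
Tool frame: the origin (TCP) lies at the very end of the fingers, on their centre line; the grasp point (between the pads) lies 19 mm behind it; z points along the fingers, y is the line along which they close (so a half turn about z gives the same grasp; the last joint's range is limited). The gripper opens to 87 mm and grips with 3 to 60 N. Pads are 19 mm wide; open, the fingers measure 117 mm over their backs; the gripper's body (75 mm by 190 mm) begins 51 mm behind the grasp point.
Start: joints at [1.244, 0.321, -0.07, 1.45, 0.023, 1.371, -0.057], TCP at [0.217, -0.613, 0.223] pointing down, gripper open.
Joint ranges: [-2.86, 2.86], [-0.3, 2.09], [-1.38, 1.24], [0.06, 2.45], [-1.56, 4.7], [0.09, 2.05], [-2.69, 2.69]. Speed limits (rad/s): [2.57, 2.57, 3.14, 3.14, 3.14, 3.14, 3.14].

## Interface

Orientations are given as [roll, pitch, yaw] about the fixed x, y, z axes, in that order (R = Rz(yaw) Ry(pitch) Rx(roll)).
In Python, from rig import manip gives the robot as it stands. Calls block until the motion is done:
- manip.move_pose(position, orientation): joint-space move of the TCP to a pose.
- manip.line_to(position, attitude=None, feed=0.15, until_force=None): straight line of the TCP; attitude=None keeps the orientation; feed is the mean speed in m/s. With until_force (N) it stops when the force on the tool has changed by that much, and returns True; else False.
- manip.goto_joints(angles): joint-space move.
- manip.gripper_open() and manip.grab(f_grip=None): open the fingers fully, or close them until they stop; f_grip is the grip in N (None keeps the last).
- manip.pause(seconds).
- manip.inverse_kinematics(position, orientation): joint angles nearest the present ones, or None.
- manip.sense(): the state.
- manip.capture(name): name is "scene" or "top"; returns a dict with "img" (420x560x3 uint8, blue, green, red), "K" (3x3 intrinsics, pixels), "T" (4x4, takes a point from camera to world coordinates). Camera axes: x right, y down, z forward; pixel columns grow to the right and rows downward; lengths in m; the calibration is good to about 2 mm. A picture is of the moment at which its call begins. There is no depth.
A pose or a line that the arm cannot do raises manip.MotionError and nothing moves.
- manip.close_job(): hands the job in; it is judged then, once.
The state is a dict: "t": time; "joint_pos": joint angles; "qd": joint speeds; "joint_efforts": joint torques, N m; "tcp_pos": TCP position; "tool_rot": TCP orientation; "ft_force": force on the tool from outside, world axes, zero at the start; "torque": the same for the moment, N m; "finger_gap": finger opening in m; "grasp_force": force on a finger pad.
Only numpy, scipy, OpenCV 4.12 (cv2) and the standard library are available. Lean on these libraries where they do the work, as an engineer would, in place of code of your own. Each camera call takes 0.05 s, during which the arm holds its last target. There are 200 camera calls.

## Working session

There is one attempt and no reset: what is moved stays moved. The work goes in short steps, each a Python script; the robot and the scene stay as the last script left them, time stands still between calls to the robot, and variables do not carry over. Pictures are saved under pics/ and viewed, at most 14 in all, crops included, and the job is handed in when it is done.

```bash
mkdir -p pics; ls; python3 - <<'E'
from rig import manip
import cv2,numpy as np
for n in("scene","top"):
    c=manip.capture(n); cv2.imwrite(f"pics/{n}0.png",c["img"]); np.savez(f"{n}0.npz",**c)
    print(n,c["K"].round(1).tolist(),c["T"].round(3).tolist())
print(manip.sense())
E
```

```text
pics
scene [[415.7, 0.0, 285.3], [0.0, 415.7, 205.3], [0.0, 0.0, 1.0]] [[-0.772, 0.447, -0.452, 0.904], [0.635, 0.542, -0.55, 0.467], [-0.001, -0.712, -0.702, 0.644], [0.0, 0.0, 0.0, 1.0]]
top [[457.5, 0.0, 271.7], [0.0, 457.5, 208.0], [0.0, 0.0, 1.0]] [[-0.022, -0.987, 0.159, 0.375], [-0.999, 0.018, -0.027, 0.015], [0.024, -0.16, -0.987, 1.018], [0.0, 0.0, 0.0, 1.0]]
{'t': 0.1, 'joint_pos': array([ 1.24409615,  0.32178407, -0.07007841,  1.45154702,  0.02262841,
        1.37081282, -0.05691557]), 'qd': array([ 0.00112651, -0.00034321,  0.00167308, -0.00238831,  0.00197168,
       -0.0009952 ,  0.00116398]), 'joint_efforts': array([-2.27154801e-04, -4.92571199e+01, -4.05772319e-01, -3.13399065e+01,
       -6.41640835e-02,  3.95866041e-02,  9.16558656e-05]), 'tcp_pos': array([ 0.2170309 , -0.61216802,  0.221551  ]), 'tool_rot': array([-3.13983232e+00,  1.23078620e-04,  3.40812117e-01]), 'ft_force': array([0.07994232, 0.66517519, 0.11204494]), 'torque': array([-0.03179873, -0.01131252,  0.00464666]), 'grasp_force': 0.0, 'finger_gap': 0.08723381264805584}
```

View pics/top0.png

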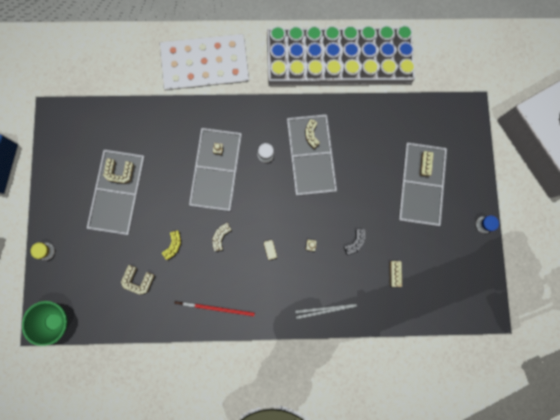

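View pics/scene0.png

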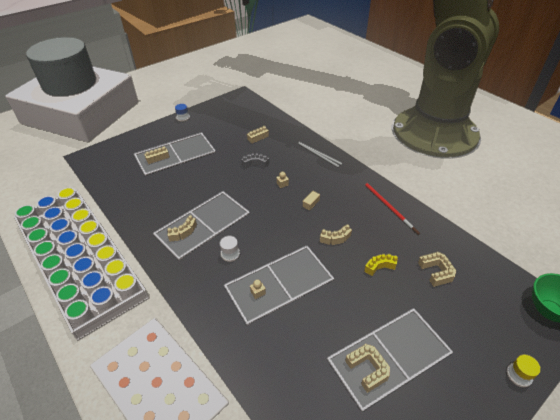

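Top view shows these candidates:
- **arch:** cream horseshoe at (137,280).
- **bow:** cream (221,237) is the one I want. Look-alikes are yellow (172,245) and grey (356,241).
- **die:** (312,245), with the plain offcut at (270,250).
- **quadrant:** (397,274).

The tray models look similar to the loose casts but are fixed. Trays: arch (116,192), die (215,170), bow (312,155), quadrant (423,185). The jar is at (265,152). Next I'll check the choice in a close crop.

```bash
python3 - <<'E'
import cv2,numpy as np
t=cv2.imread("pics/top0.png");s=cv2.imread("pics/scene0.png")
def cr(im,u,v,h):return cv2.resize(im[v-h:v+h,u-h:u+h],(200,200),interpolation=cv2.INTER_CUBIC)
r1=[cr(t,*p,25) for p in((137,280),(397,274),(221,237),(312,245))]
r2=[cr(s,*p,25) for p in((438,268),(258,133),(336,235),(282,180))]
r3=[cr(t,*p,45) for p in((116,192),(423,185),(312,155),(215,170))]
cv2.imwrite("pics/crop.png",np.vstack([np.hstack(r) for r in(r1,r2,r3)]))
h=cv2.cvtColor(t,cv2.COLOR_BGR2HSV)
for p in((397,274),(270,250),(172,245),(356,241),(118,210),(213,190),(316,175),(420,205),(115,192),(80,140),(200,280)):print(p,t[p[1],p[0]],h[p[1],p[0]])
h=cv2.cvtColor(s,cv2.COLOR_BGR2HSV)
for p in((258,134),(311,201),(336,236),(282,182),(438,285),(190,148),(220,215),(300,270),(415,345),(250,210)):print(p,s[p[1],p[0]],h[p[1],p[0]])
E
```

```text
(397, 274) [147 180 180] [ 30  47 180]
(270, 250) [186 206 202] [ 36  25 206]
(172, 245) [ 83 180 180] [ 30 137 180]
(356, 241) [130 127 125] [108  10 130]
(118, 210) [127 125 122] [102  10 127]
(213, 190) [136 135 130] [ 95  11 136]
(316, 175) [129 128 123] [ 95  12 129]
(420, 205) [117 116 113] [ 98   9 117]
(115, 192) [150 147 144] [105  10 150]
(80, 140) [76 74 73] [110  10  76]
(200, 280) [98 95 94] [113  10  98]
(258, 134) [132 174 188] [ 22  76 188]
(311, 201) [146 188 197] [ 25  66 197]
(336, 236) [134 175 185] [ 24  70 185]
(282, 182) [ 79 107 121] [ 20  89 121]
(438, 285) [68 80 89] [17 60 89]
(190, 148) [119 118 118] [120   2 119]
(220, 215) [118 117 116] [105   4 118]
(300, 270) [121 122 121] [ 60   2 122]
(415, 345) [121 123 122] [ 45   4 123]
(250, 210) [72 71 72] [150   4  72]
```

View pics/crop.png

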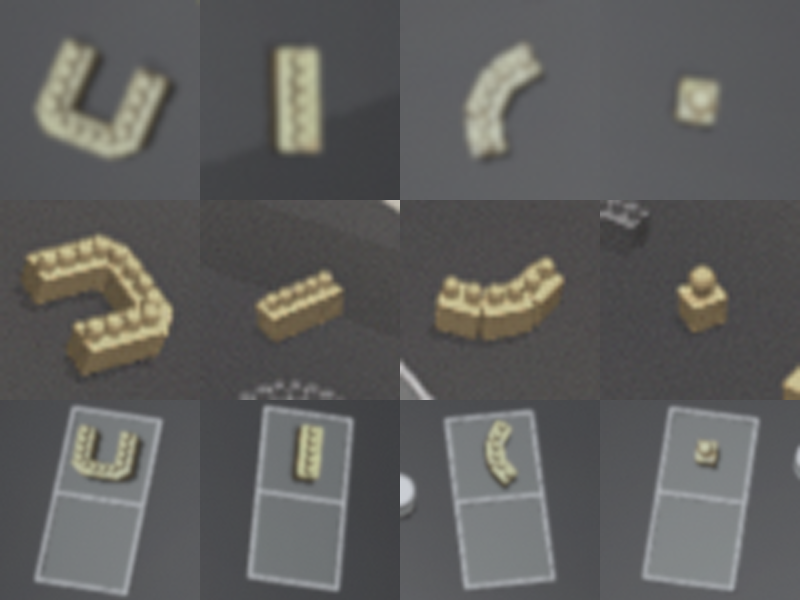

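```bash
cat > fit.py <<'E'
import cv2,numpy as np
from scipy.optimize import minimize
U=4
def box(x0,x1,y0,y1):return [(x0,y0),(x1,y0),(x1,y1),(x0,y1)]
def P(pts,z0,z1):return np.array([(x,y,z) for z in(z0,z1) for x,y in pts])/1000
a=np.radians(44);L=18.5/np.cos(a)
def wing(s):
    o=np.array([13,9]);d=np.array([np.cos(a),-np.sin(a)]);n=np.array([np.sin(a),np.cos(a)])
    w=np.array([o,o+L*d,o+L*d-18*n,(6,-9)]);return [(s*x,y) for x,y in w]
arch=[box(-13,25,15,29),box(-13,25,-29,-15),box(-25,-11,-17,17),[(-25,17),(-13,29),(-11,15)],[(-25,-17),(-13,-29),(-11,-15)]]
M={"arch":[P(p,0,20) for p in arch]+[P(box(-14,23,s*22-4,s*22+4),20,26) for s in(1,-1)]+[P(box(-22,-14,-20,20),20,26)],
"quadrant":[P(box(-27,27,-11,11),0,20),P(box(-25,25,-4,4),20,26.5)],
"bow":[P(box(-13,13,-9,9),0,20),P(wing(1),0,20),P(wing(-1),0,20),P(box(-13,13,-4,4),20,27)],
"die":[P(box(-11,11,-10,10),0,20),P(box(-6,6,-6,6),20,33)],
"tray":[P(box(-46,135,-46,46),0,6)],"offcut":[P(box(-20,20,-10,10),0,20)]}
def proj(p,c):
    q=(p-c["T"][:3,3])@c["T"][:3,:3];q=q@c["K"].T;return q[:,:2]/q[:,2:]
def ray(u,v,c,z):
    d=c["T"][:3,:3]@np.linalg.solve(c["K"],[u,v,1.]);o=c["T"][:3,3];return (o+d*(z-o[2])/d[2])[:2]
def mask(c,n,tray):
    i=cv2.resize(c["img"],None,fx=U,fy=U,interpolation=cv2.INTER_CUBIC).astype(int)
    m=(i[...,1]>(108 if n=="top" else 97)) if tray else (i[...,2]-i[...,0]>(14 if n=="top" else 18))
    return cv2.morphologyEx(m.astype(np.uint8)*255,cv2.MORPH_CLOSE,np.ones((13,13)))
def fit(shape,cams,p0,z0=0.,R=None):
    R=R or (0.14 if shape=="tray" else 0.05)
    data=[]
    for n,c in cams.items():
        m=mask(c,n,shape=="tray")
        ctr=np.array([[p0[0],p0[1],.01+z0]])
        if shape=="tray": ctr[0,:2]+=.0445*np.array([np.cos(p0[2]),np.sin(p0[2])])
        u,v=proj(ctr,c)[0]*U
        # keep connected component overlapping most near centre
        k,l,st,_=cv2.connectedComponentsWithStats(m)
        w=np.zeros_like(m);cv2.circle(w,(int(u),int(v)),40 if shape!="tray" else 60,1,-1)
        b=np.argmax(np.bincount(l[(w>0)&(m>0)],minlength=k))
        h=int(R*500*U*1.3);y0,x0=max(0,int(v)-h),max(0,int(u)-h)
        g=(l==b).astype(np.uint8)
        if shape=="tray":
            cs,_=cv2.findContours(g,cv2.RETR_EXTERNAL,2);g=cv2.drawContours(g*0,cs,-1,1,-1)
        data.append((c,g[y0:y0+2*h,x0:x0+2*h].astype(np.float32),x0,y0))
    def cost(p):
        x,y,t=p[0],p[1],p[2];r=np.array([[np.cos(t),-np.sin(t),0],[np.sin(t),np.cos(t),0],[0,0,1]]);e=0
        for c,g,x0,y0 in data:
            im=np.zeros(g.shape,np.uint8)
            for part in M[shape]:
                q=proj(part@r.T+[x,y,z0],c)*U+(U-1)/2-[x0,y0]
                cv2.fillConvexPoly(im,cv2.convexHull((q*16).astype(np.int32)),1,cv2.LINE_8,4)
            e+=np.abs(im-g).sum()/g.sum()
        return e
    best=None;p0=np.array(p0,float)
    for k in range(3):
      for da in (-.15,0,.15):
        s=(p0 if best is None else best.x)+[0,0,da/(k+1)]
        S=np.array([s]+[s+d for d in np.diag([.006,.006,.12])/(k+1)])
        o=minimize(cost,s,method="Nelder-Mead",options=dict(initial_simplex=S,xatol=1e-5,fatol=1e-5,maxiter=150))
        if best is None or o.fun<best.fun:best=o
    return best.x,best.fun
E
cat > run1.py <<'E'
from fit import *
C={n:dict(np.load(f"{n}0.npz")) for n in("top","scene")}
d=np.radians
# image dir: right=-y, up=+x in world ; start (u,v,yaw)
S=[("arch",137,280,d(-20)),("quadrant",397,274,d(0)),("bow",221,237,d(60)),("die",312,245,d(0)),("offcut",270,250,0),
("tray",112,210,d(-15)),("tray",420,205,d(-5)),("tray",316,174,d(7)),("tray",212,188,d(-10))]
for n,u,v,t in S:
    p=ray(u,v,C["top"],.01)
    for k in(("top","scene"),("top",),("scene",)):
        q,f=fit(n,{i:C[i] for i in k},[*p,t]);print(n,k,(q[:2]*1000).round(1),np.degrees(q[2]).round(1),round(f,3),np.hypot(*q[:2]).round(3))
E
time python3 run1.py
```

```text
arch ('top', 'scene') [383.2 282.4] -22.3 0.264 0.476
arch ('top',) [384.5 282. ] -21.7 0.115 0.477
arch ('scene',) [381.1 282.5] -24.0 0.103 0.474
quadrant ('top', 'scene') [ 384.5 -281.9] -3.4 0.19 0.477
quadrant ('top',) [ 386.7 -282. ] -3.8 0.084 0.479
quadrant ('scene',) [ 382.7 -282.7] -1.1 0.035 0.476
bow ('top', 'scene') [476.5 105.7] -26.2 0.445 0.488
bow ('top',) [477.6 105.7] -23.6 0.255 0.489
bow ('scene',) [470.5  95.1] 148.6 0.397 0.48
die ('top', 'scene') [452.2 -97.5] -7.9 0.38 0.463
die ('top',) [453.  -97.6] -8.5 0.097 0.463
die ('scene',) [448.5 -98.4] -11.4 0.037 0.459
offcut ('top', 'scene') [442.9  -7.3] 14.5 0.21 0.443
offcut ('top',) [444.4  -7. ] 13.8 0.071 0.444
offcut ('scene',) [441.1  -7.8] 15.0 0.035 0.441
tray ('top', 'scene') [535.9 343.6] -9.7 0.072 0.637
tray ('top',) [538.1 344.1] -9.8 0.033 0.639
tray ('scene',) [534.9 343.7] -9.9 0.015 0.636
tray ('top', 'scene') [ 543.  -354.5] -9.2 0.1 0.648
tray ('top',) [ 544.5 -353.2] -9.2 0.025 0.649
tray ('scene',) [ 542.3 -355.9] -9.2 0.026 0.649
tray ('top', 'scene') [ 615.8 -112.3] 5.0 0.081 0.626
tray ('top',) [ 617.5 -110.6] 5.5 0.048 0.627
tray ('scene',) [ 614.7 -112.6] 4.9 0.011 0.625
tray ('top', 'scene') [584.8 118.3] -8.5 0.084 0.597
tray ('top',) [587.1 120.6] -8.7 0.056 0.599
tray ('scene',) [583.8 118.2] -8.6 0.015 0.596
real	0m7.746s
user	0m8.046s
sys	0m0.573s
```

```bash
cat > run2.py <<'E'
import fit
from fit import *
C={n:dict(np.load(f"{n}0.npz")) for n in("top","scene")}
def wing2(s,a,L,w=18):
    d=np.array([np.cos(a),-np.sin(a)]);n=np.array([np.sin(a),np.cos(a)]);c=np.array([11,0])
    return [(s*x,y) for x,y in (c+w/2*n,c+L*d+w/2*n,c+L*d-w/2*n,c-w/2*n)]
res=[]
for a in np.radians([25,30,35,40,45,50]):
  for L in(12,15,18,21):
    ts=[P([(s*(11+L*np.cos(a)*f),-L*np.sin(a)*f+g) for f in(0,.85) for g in(-4,4)],20,27) for s in(1,-1)]
    M["bow"]=[P(box(-13,13,-9,9),0,20)]+[P(wing2(s,a,L),0,20) for s in(1,-1)]+[P(box(-13,13,-4,4),20,27)]+ts
    q,f=fit.fit("bow",{"top":C["top"]},[.476,.105,-.4]);q2,f2=fit.fit("bow",{"scene":C["scene"]},[.474,.105,-.4])
    res.append((f+f2,np.degrees(a),L,f,f2,q.round(4),q2.round(4)))
for r in sorted(res,key=lambda r:r[0])[:5]:print(r)
m=mask(C["top"],"top",0)[200*4:260*4,190*4:260*4];m2=mask(C["scene"],"scene",0)[205*4:265*4,300*4:370*4]
cv2.imwrite("pics/m.png",np.hstack([m,m2]))
E
python3 run2.py
```

```text
Traceback (most recent call last):
  File "run2.py", line 12, in <module>
    q,f=fit.fit("bow",{"top":C["top"]},[.476,.105,-.4]);q2,f2=fit.fit("bow",{"scene":C["scene"]},[.474,.105,-.4])
        ^^^^^^^
AttributeError: 'function' object has no attribute 'fit'
```

```bash
sed -i 's/fit\.fit/fit/g;/^import fit/d' run2.py; python3 run2.py
```

```text
(np.float64(0.270240131765604), np.float64(35.0), 21, np.float64(0.22298598289489746), np.float64(0.04725414887070656), array([ 0.4768,  0.1052, -0.4677]), array([ 0.474 ,  0.1049, -0.4469]))
(np.float64(0.2859293147921562), np.float64(40.0), 21, np.float64(0.22051140666007996), np.float64(0.06541790813207626), array([ 0.4771,  0.1056, -0.4482]), array([ 0.4742,  0.1053, -0.4624]))
(np.float64(0.29604940116405487), np.float64(29.999999999999996), 21, np.float64(0.23233434557914734), np.float64(0.06371505558490753), array([ 0.4771,  0.1052, -0.4233]), array([ 0.4738,  0.1041, -0.4285]))
(np.float64(0.3321995884180069), np.float64(45.0), 21, np.float64(0.23343415558338165), np.float64(0.09876543283462524), array([ 0.4772,  0.1057, -0.4227]), array([ 0.4744,  0.1055, -0.4915]))
(np.float64(0.34336651116609573), np.float64(25.0), 21, np.float64(0.2524058222770691), np.float64(0.09096068888902664), array([ 0.477 ,  0.1047, -0.4504]), array([ 0.4738,  0.1033, -0.4313]))
```

View pics/m.png

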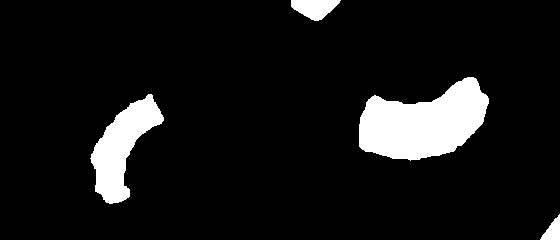

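The crops confirm the four choices: all are cream, teeth up, and each matches its tray model. The bow mask is clean in both views, and the two cameras agree to about 3 mm. Starting with the die.

```bash
cat > job.py <<'E'
from rig import manip
import numpy as np,cv2,sys
D=np.radians
J={"die":((.4508,-.098,D(-10)),(.5854,.1194,D(-8.6))),
"bow":((.4754,.105,D(-26.2)),(.6161,-.1101,D(5.2))),
"quadrant":((.3847,-.2823,D(-2.5)),(.5434,-.3546,D(-9.2))),
"arch":((.3828,.2823,D(-22.8)),(.5365,.3439,D(-9.8)))}
W={"die":.020,"bow":.018,"quadrant":.022,"arch":.058}
def st(k):
    s=manip.sense();print(k,"t%.1f"%s["t"],"gap%.4f"%s["finger_gap"],"F",s["ft_force"].round(1),"tcp",s["tcp_pos"].round(4),flush=True);return s
def best(p,y,z):
    c=[]
    for k in(0,np.pi):
        o=[np.pi,0,(y+k+np.pi)%(2*np.pi)-np.pi]
        a=manip.inverse_kinematics([*p,z],o);b=manip.inverse_kinematics([*p,.01],o)
        if a is not None and b is not None:c.append((np.abs(np.array(a)-manip.sense()["joint_pos"]).max(),o))
    return min(c,key=lambda e:e[0])[1]
ZG=.0045;H=.11
def do(n):
    (x,y,t),(X,Y,T)=J[n]
    manip.move_pose([x,y,H],best((x,y),t,H))
    manip.line_to([x,y,.035],feed=.2)
    if manip.line_to([x,y,ZG],feed=.06,until_force=6): st("hit on descent");return
    manip.grab(15);s=st(n+" grabbed")
    if abs(s["finger_gap"]-W[n])>.006: print("gap odd");return
    manip.line_to([x,y,H],feed=.15);st("lifted")
    manip.move_pose([X,Y,H],best((X,Y),T,H))
    manip.line_to([X,Y,.03],feed=.2)
    manip.line_to([X,Y,ZG+.006],feed=.05)
    r=manip.line_to([X,Y,ZG+.0015],feed=.012,until_force=2.5);st(f"down {r}")
    manip.gripper_open()
    manip.line_to([X,Y,H],feed=.15);st("done")
if __name__=="__main__":
    for n in sys.argv[1:]:do(n)
    for n in("top","scene"):
        c=manip.capture(n);np.savez(f"{n}_{sys.argv[-1]}.npz",**c);cv2.imwrite(f"pics/{n}_{sys.argv[-1]}.png",c["img"])
E
python3 job.py die
```

```text
die grabbed t4.5 gap0.0196 F [-0.4 -0.1 -0.6] tcp [ 0.4508 -0.098   0.0045]
lifted t5.3 gap0.0198 F [ 0.1  0.3 -0.5] tcp [ 0.4501 -0.0979  0.1092]
down True t7.7 gap0.0200 F [-0.3 -0.3  5.3] tcp [0.5858 0.1195 0.0075]
done t9.8 gap0.0874 F [-0.3  0.1  0.2] tcp [0.5847 0.119  0.1091]
```

View pics/scene_die.png

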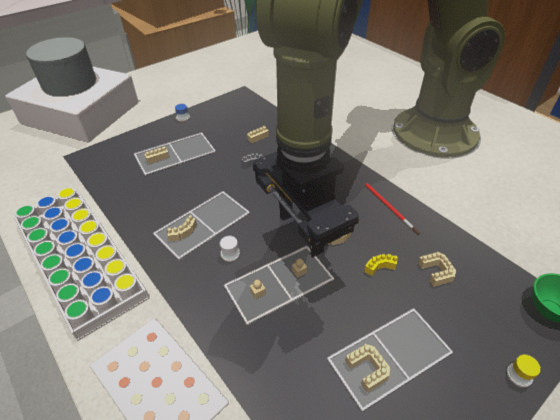

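```bash
cat > chk.py <<'E'
from fit import *
import sys
from job import J
tag=sys.argv[1]
for n in sys.argv[2:]:
    X=J[n][1]
    for k in("top","scene"):
        q,f=fit(n,{k:dict(np.load(f"{k}_{tag}.npz"))},X,.003);print(n,k,((q[:2]-X[:2])*1000).round(1),np.degrees(q[2]-X[2]).round(1),round(f,3))
E
python3 chk.py die die
```

```text
die top [12.9 25.5] -12.4 0.97
die scene [-1.7 -1.2] -4.1 0.066
```

The die stands upright in its bay at (299,268), about 1–2 mm off centre. Next is the bow, with a slower touchdown.

```bash
sed -i 's/feed=.012/feed=.008/;s/;return$/;sys.exit()/' job.py; grep -n sys.exit job.py; python3 job.py bow && python3 job.py quadrant
```

```text
23:    if manip.line_to([x,y,ZG],feed=.06,until_force=6): st("hit on descent");sys.exit()
25:    if abs(s["finger_gap"]-W[n])>.006: print("gap odd");sys.exit()
bow grabbed t12.8 gap0.0183 F [-0.6  0.3 -0.1] tcp [0.4754 0.105  0.0045]
lifted t13.6 gap0.0186 F [ 0.   0.  -0.2] tcp [0.4747 0.1047 0.1092]
down True t16.2 gap0.0185 F [0.1 0.2 5.8] tcp [ 0.6163 -0.1101  0.0075]
done t18.3 gap0.0866 F [ 0.3  0.5 -0.8] tcp [ 0.6153 -0.1102  0.109 ]
quadrant grabbed t21.8 gap0.0221 F [-0.3  0.9  0.1] tcp [ 0.3847 -0.2822  0.0045]
lifted t22.6 gap0.0219 F [-0.3  0.5 -0.6] tcp [ 0.384  -0.2819  0.1092]
down True t24.9 gap0.0220 F [0.1 0.5 4.8] tcp [ 0.5436 -0.3547  0.0076]
done t27.0 gap0.0872 F [-0.3  0.1 -0.3] tcp [ 0.5426 -0.3544  0.109 ]
```

```bash
python3 job.py arch && python3 - <<'E'
from rig import manip
import numpy as np,cv2
manip.move_pose([.217,-.613,.223],[np.pi,0,.34])
for n in("top","scene"):
    c=manip.capture(n);np.savez(f"{n}_end.npz",**c);cv2.imwrite(f"pics/{n}_end.png",c["img"])
E
python3 chk.py end die bow quadrant arch
python3 -c "
import cv2,numpy as np
t=cv2.imread('pics/top_end.png')[100:300,60:460];s=cv2.imread('pics/scene_end.png')[120:410,120:480]
cv2.imwrite('pics/end.png',cv2.resize(t,(800,400)));cv2.imwrite('pics/end2.png',cv2.resize(s,(720,580)))"
```

```text
arch grabbed t31.2 gap0.0579 F [-0.1 -0.1  0.3] tcp [0.3829 0.2824 0.0047]
lifted t32.0 gap0.0582 F [ 0.6  1.3 -1.2] tcp [0.3821 0.2818 0.1091]
down True t34.3 gap0.0578 F [-0.1 -0.4  4.8] tcp [0.5367 0.344  0.0077]
done t35.9 gap0.0873 F [ 0.2 -0.  -1.1] tcp [0.5358 0.3437 0.1088]
die top [ 1.6 -1.3] 7.7 0.267
die scene [-1.9 -1.5] -5.2 0.081
bow top [ 1.6 -0.4] 2.6 0.208
bow scene [-1.7 -1.2] -2.8 0.125
quadrant top [ 2.2 -2.7] -2.0 0.119
quadrant scene [-1.1 -2.8] 0.0 0.051
arch top [ 2.2 -0. ] -1.8 0.136
arch scene [-1.5 -0.5] -1.2 0.107
```

View pics/end.png

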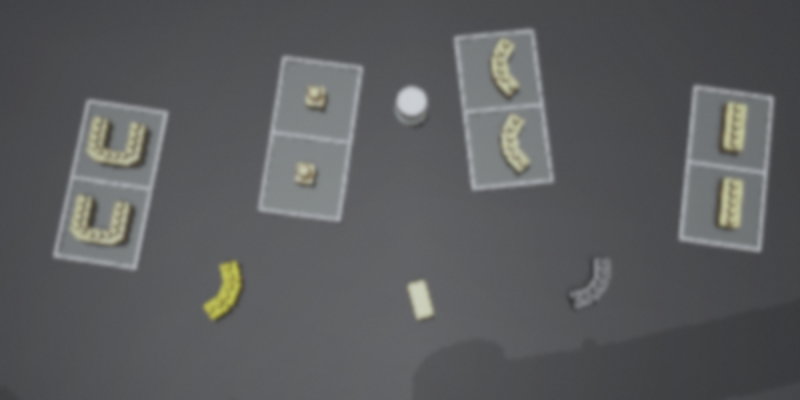

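View pics/end2.png

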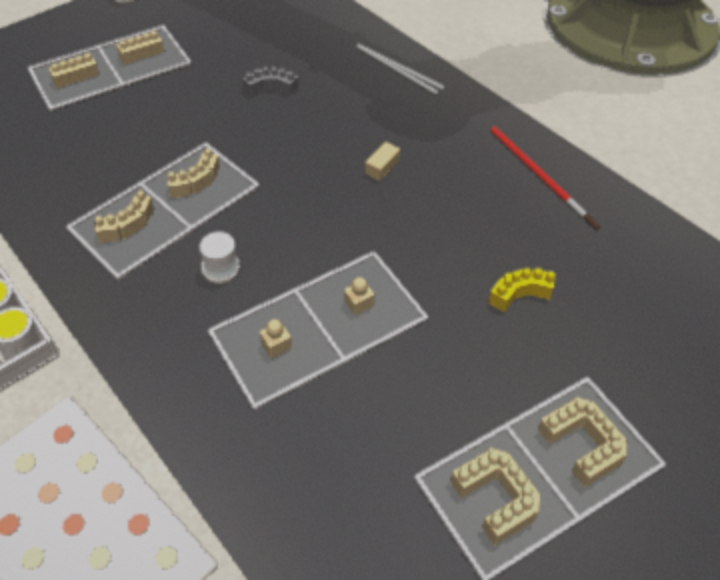

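All four casts stand teeth up and centred in their bays. The end crop shows them at (100,220), (305,174), (515,143) and (731,204). The jar (411,103) and the offcut (420,299) haven't moved. Handing in.

```bash
python3 -c "
from rig import manip
print(manip.close_job())"
```

```text
the job is handed in; nothing more can be done
None
```

The job is handed in: each of the four casts sits teeth up and flat, within about 3 mm of the middle of its tray's empty bay, after about 38 s of robot time, with the stone block and jar left untouched.

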